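# Seat the driver board of the microscope's stage heater

### The arm

A 6-joint arm with a two-finger parallel gripper is mounted at the origin on the work surface. World frame = base frame: x ahead of the robot, y to its left, z up, the work surface at z = 0. Lengths are in mm, angles in rad, forces in N, time in s.
With the tool pointing down it reaches from about 275 to 1000 mm from the base axis. Payload 8.4 kg.
Tool frame: the origin (TCP) lies midway between the tips of the shut fingers; the grasp point (between the pads) lies 19 mm behind it; z points along the fingers, y is the direction in which the jaws open and shut (so a half turn about z gives the same grasp; the last joint's range is limited). The gripper opens to 85 mm and grips with 20 to 120 N. Pads are 22 mm wide; open, the fingers measure 114 mm over their backs; the gripper's body (76 mm by 85 mm) begins 54 mm behind the grasp point. The pads swing forward as they close: fully open they stand 13 mm farther back than shut.
Start: joints at [-1.242, 0.353, 1.633, -0, 1.155, -0.002], TCP at [202.998, -591.117, 231.281] pointing down, gripper open.
Joint ranges: [-2.63, 2.63], [-0.92, 2.1], [0.06, 2.66], [-1.3, 4.44], [0, 2.69], [-3.02, 3.02]. Speed limits (rad/s): [2.22, 2.22, 2.79, 3.14, 3.14, 3.14].

### API

Orientations are given as [roll, pitch, yaw] about the fixed x, y, z axes, in that order (R = Rz(yaw) Ry(pitch) Rx(roll)).
In Python, from rig import * gives the robot as it stands.
- The arm moves only by the tool play_rows, never from a script. Its argument "moves" is a list of rows, each a list of 3 entries, a list of its own where there are three numbers: the shift along the tool's x, y, z in m, then the turn, a rotation vector about the tool's x, y, z in rad, then the opening in per cent of the stroke, from 0 (shut) to 100 (fully open). In form: [[[x, y, z], [rx, ry, rz], fingers], ...]. A call has 1 to 20 rows; each row shifts and turns the commanded pose from where the row before left it, along the tool's axes as they then stand; what a row does not reach is not made up. A row lasts 1/10 s, in which the tool goes at most 50 mm and 8.59 degrees, less where a joint would pass 70% of its speed; a pose out of reach is approached as far as the arm can. A call is refused whole if a number of a shift passes 0.05 or a number of a turn 0.15, either way. A call with a gripper value outside its range is refused whole. The fingers move at their own pace and stop on an object; "squeeze" is the grip in N (left out, the last holds). Time passes only in rows, so rows that do not move let the fingers close. It gives the time, the measured TCP pose, the force and the opening at its end, in the units of the state.
- sense(): the state, without advancing time (a new reading comes with each control period).
- grab_frame(name): name is "scene" or "top" or "wrist"; returns a dict with "pixels" (384x512x3 uint8, red, green, blue), "intrinsics" (3x3 intrinsics, pixels), "R" (3x3) and "t" (3): a world point X has camera coordinates R X + t. Camera axes: x right, y down, z forward; pixel columns grow to the right and rows downward; lengths in mm; the calibration is good to about 2 mm. A picture is of the moment at which its call begins. There is no depth.
- sign_off(): hands the job in, once; it reports no verdict.
The state is a dict: "clock": time; "qpos": joint angles; "qvel": joint speeds; "joint_efforts": joint torques, N m; "eef_pos": TCP position; "tcp_rot": TCP orientation; "contact_force": force on the tool from outside, world axes, zero at the start; "wrist_torque": the same for the moment, N m; "opening": opening from 0.0 (shut) to 1.0 (fully open).
Only numpy, scipy, OpenCV 4.12 (cv2) and the standard library are available. Lean on these libraries where they do the work, as an engineer would, in place of code of your own. Each camera call takes 0.05 s, during which the arm holds its last target. There are 200 camera calls.

### The job

Lift the circuit board out of its white stand, lower it into the two guide channels of the open card cage between the splayed ejector levers and let go. Then swing both levers inward, turn and turn about so that the board does not cock, until each comes to a firm stop and the board is fully and evenly pressed onto its connector. Push the levers gently, never with more than 20 N, let go of everything at the end and do not disturb the other things on the bench.

Things in the scene. Friction and masses are not known exactly. Their poses are not given: they have to be found in the camera images.
- board: Plug-in circuit board, upright, about 0.35 kg (varies): dark green plate 10 mm thick (own x), 120 mm long (own y), up to a height of 70 mm; the lowest 6 mm is 116 x 8 mm. Above it an aluminium bar 14 x 156 x 8 mm (70 to 78 mm) whose ends stick out 18 mm past the plate: the ears. Origin: centre of the lower edge, z up. Starts in the stand; either way round fits the cage
- board_grip (a point): Middle of the board's black grip block, 92 mm above the lower edge: the block is 12 mm thick (own x), 44 mm long (own y), from 78 to 106 mm above the lower edge
- stand: Fixed white stand that the board starts in: foot 70 x 150 x 6 mm, slot along its own y, 30 mm deep above the 6 mm floor, rim at 36 mm. Origin: centre of the underside. The board is to be lifted straight up out of it
- cage: Fixed open card cage on a grey base 110 x 236 x 8 mm, long along own y. Two aluminium guide channels centred at own y = +56 and -56 mm, 82 mm high with flared mouths up to 93 mm: slot 13 mm wide for the 10 mm board, 124 mm end to end for the 120 mm board. Origin: centre of the underside, z up. The board goes in upright, its origin over the cage's, its y along the cage's y
- guide_mouth (a point): Centre between the two flared guide mouths, 93 mm above the cage's underside; mouths about 24 mm wide. Let down between open levers the board comes to rest, ears on the levers' lower jaws, with its lower edge 36 to 45 mm above the cage's underside. Seated, the lower edge is at 24 to 32 mm: this differs from cage to cage
- lever_a (a joint): Angle of the black ejector lever at the cage's +y end, rad: 0 upright, positive leaning outward (to the cage's +y); -0.12 to 1.15, starts at 0.97 to 1.1 (open). Stays where left: 2 to 6 N at the tip move it, up to 7 N while pressing the board. Two 22 mm jaws point inward, below and above the board's ear: swung inward, the lower sinks and the upper presses the ear down
- lever_b (a joint): The same for the lever at the cage's -y end, positive leaning outward (to the cage's -y). Each lever's firm stop, where the board bottoms, lies between -0.05 and 0.5 rad, cannot be known beforehand and is felt as a rise to 9 to 13 N at the tip. If one lever is some 0.3 rad ahead, the board cocks and the lever stops early: move the other, then come back
- lever_a_tip (a point): Centre of the crossbar at the tip of lever a: 10 mm thick, 26 mm long along the cage's x; 55 mm from the pivot. It can be pushed inward from outside with closed fingers; 60 mm beyond it are free
- lever_b_tip (a point): The same at the tip of lever b
- lever_a_pivot (a point): Pivot of lever a, on the cage at own (0, 90, 96) mm; the axis runs along the cage's x, between two cheeks whose tops are at 102 mm
- lever_b_pivot (a point): Pivot of lever b, on the cage at own (0, -90, 96) mm
- contacts (a joint): Sprung contact bar of the connector, deep in the cage between the guides, pressed down by the board's lower edge, m: 0 free, 0.004 fully pressed (hard stop); pushes back with 3 N at first and 11 N at the end, so the board rises again if the levers do not hold it down
- dish_a: Round flat dish, 93 mm across, 17 mm high; bystander. Origin: centre of the underside
- dish_b: Another such dish; bystander
- jar: Small jar, 52 mm across, 65 mm high; bystander. Origin: centre of the underside
- mouse: Computer mouse, 100 x 60 x 32 mm; bystander
- screwdriver: Screwdriver, 150 mm long, lying; bystander
- tip_box: Box of pipette tips 85 x 120 x 57 mm; bystander. Origin: centre of the underside

How it is judged:
By the outcome, as a careful person would: the job done as asked, in the order asked, and still so for the second after the job is handed in, with the robot touching nothing.
It also fails if it takes over 72 s, if anything falls off the work surface, if the arm or the gripper's body presses on something with over 40 N, if the wrist force passes 120 N, or if a joint passes its speed limit or range.

## Working session

There is one attempt and no reset: what is moved stays moved. The work goes in short steps, Python scripts to look and compute and a tool call to move; the robot and the scene stay as the last step left them, time stands still between calls to the robot, and variables do not carry over. Pictures are saved under pics/ and viewed, about 8 in all and at most 12, crops included, and the job is handed in when it is done.

Besides the shell and the picture viewer there is one more tool, called after "Emit:" as name([rows], argument=value, ...), one row to a line, values as JSON. play_rows: Moves the arm, as the interface text tells. Its arguments: {"type":"object","properties":{"moves":{"type":"array"},"squeeze":{"type":"number"}},"required":["moves"]}

```bash
mkdir -p pics; ls; python3 - <<'E'
from rig import *
import cv2,numpy as np
s=sense();print(s)
for n in("scene","top"):
    f=grab_frame(n);cv2.imwrite(f"pics/{n}0.png",f["pixels"][:,:,::-1]);np.savez(f"pics/{n}0.npz",**f)
    print(n,f["intrinsics"],f["R"],f["t"])
a=cv2.imread("pics/scene0.png");b=cv2.imread("pics/top0.png")
E
```

```text
pics
{'clock': 0.0, 'qpos': array([-1.24241064e+00,  3.53687512e-01,  1.63415422e+00,  3.05894310e-05,
        1.15521292e+00, -2.40250547e-03]), 'qvel': array([-3.02006004e-05,  1.80575367e-04, -4.79830493e-04, -1.01366614e-03,
       -3.50108728e-04, -9.60487829e-04]), 'joint_efforts': array([-5.02674138e-04, -6.05252624e+01, -3.42070234e+01,  1.36194194e-04,
        9.25764354e-03,  6.90730673e-06]), 'eef_pos': array([ 202.84079105, -590.64542994,  230.52851554]), 'tcp_rot': array([-3.14013073e+00, -3.14799689e-05,  3.30775796e-01]), 'contact_force': array([0.40365332, 1.20972951, 0.65093615]), 'wrist_torque': array([0.03007959, 0.03499242, 0.01856149]), 'opening': 1.0029561947278451}
scene [[445.19587986   0.         255.17308723]
 [  0.         445.19587986 194.03417946]
 [  0.           0.           1.        ]] [[-0.59359534  0.80468336 -0.01136975]
 [ 0.56141607  0.40393796 -0.72225073]
 [-0.57659047 -0.43510782 -0.69153786]] [ 320.42569774 -225.32696664 1598.80582574]
top [[497.3656899    0.         252.93721906]
 [  0.         497.3656899  184.48174816]
 [  0.           0.           1.        ]] [[ 2.68220020e-02 -9.99640201e-01 -2.21343935e-04]
 [-9.88327065e-01 -2.64852323e-02 -1.50027146e-01]
 [ 1.49967304e-01  4.24278862e-03 -9.88681853e-01]] [  -8.82538192  550.61731263 1504.42390265]
```

View pics/scene0.png

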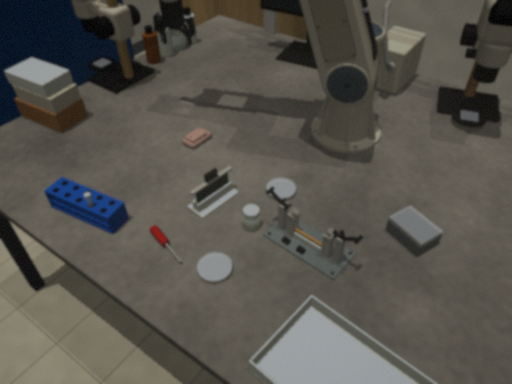

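View pics/top0.png

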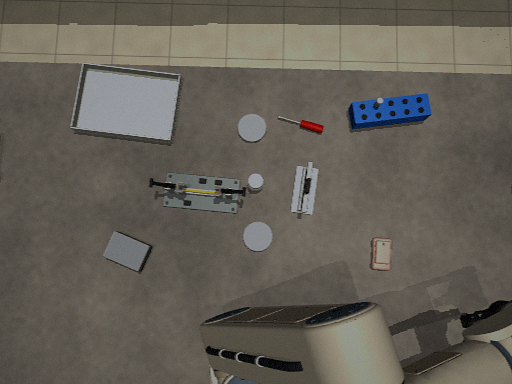

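The scene view shows the board in its stand near (213,190) and the cage near (310,240). The top view shows the board at (306,187), the cage at (202,192) and the jar at (255,181), close to the right lever.

```bash
cat > h.py <<'E'
import numpy as np,cv2
def load(n): return dict(np.load(f"pics/{n}.npz"))
def ray(f,uv):
    d=f["R"].T@np.linalg.inv(f["intrinsics"])@np.array([uv[0],uv[1],1.]); return -f["R"].T@f["t"],d
def onz(f,uv,z):
    o,d=ray(f,uv); return o+d*(z-o[2])/d[2]
def proj(f,X):
    c=f["intrinsics"]@(f["R"]@np.asarray(X,float)+f["t"]); return c[:2]/c[2]
def tri(f,a,g,b):
    o,d=ray(f,a);p,e=ray(g,b);d=d/np.linalg.norm(d);e=e/np.linalg.norm(e)
    A=np.stack([d,-e],1);s=np.linalg.lstsq(A,p-o,rcond=None)[0]
    return (o+d*s[0]+p+e*s[1])/2,np.linalg.norm(o+d*s[0]-p-e*s[1])
E
python3 - <<'E'
from h import *
t=cv2.imread("pics/top0.png");s=cv2.imread("pics/scene0.png")
a=cv2.resize(t[160:230,140:330],None,fx=4,fy=4,interpolation=cv2.INTER_CUBIC)
b=cv2.resize(s[155:285,180:370],None,fx=4,fy=4,interpolation=cv2.INTER_CUBIC)[:,:760]
cv2.imwrite("pics/crop.png",cv2.convertScaleAbs(np.vstack([a,b[:310]]),alpha=1.5))
cv2.imwrite("pics/crop2.png",cv2.convertScaleAbs(b,alpha=1.5))
E
```

```text
(no output)
```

View pics/crop.png

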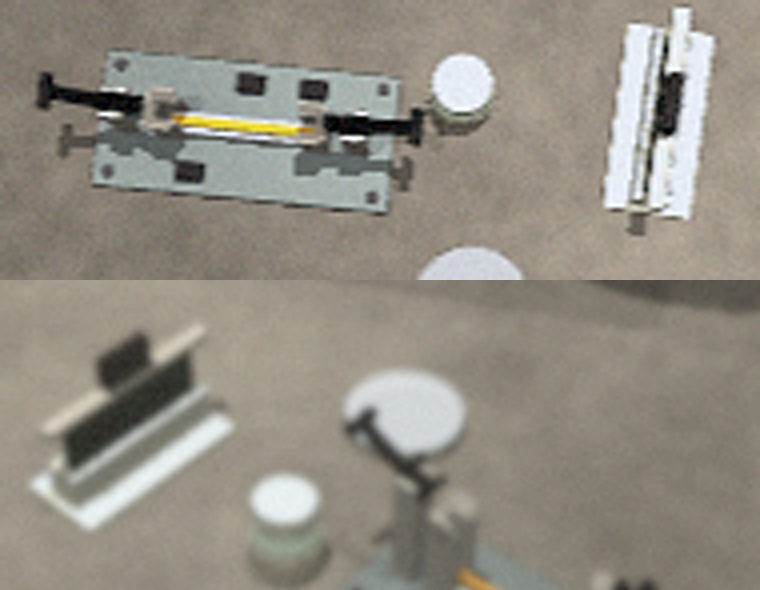

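View pics/crop2.png

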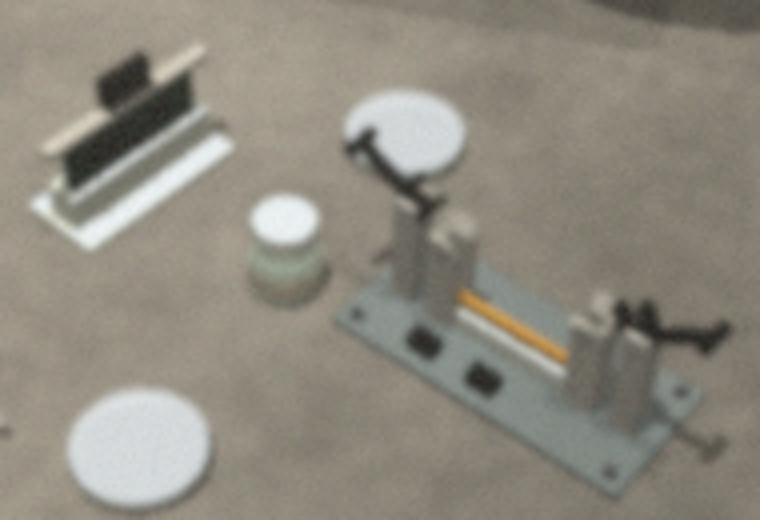

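Top crop at 4x, offset (140,160): base plate corners at (107,52), (402,77), (386,212), (93,185). Lever crossbars are at (45,92) and (418,127), grip top at (669,103). In the second crop the board is upright in the stand, with its bar running from (45,152) to (205,47).

```bash
python3 - <<'E'
from h import *
T=load("top0");S=load("scene0")
c=lambda p:(140+(p[0]+.5)/4-.5,160+(p[1]+.5)/4-.5)
d=lambda p:(180+(p[0]+.5)/4-.5,155+(p[1]+.5)/4-.5)
P=[onz(T,c(p),8)[:2] for p in[(107,52),(402,77),(386,212),(93,185)]];print("cage",np.round(P,1),np.mean(P,0))
q=[onz(S,d(p),8)[:2] for p in[(335,322),(616,495),(705,395)]];print("cage scene",np.round(q,1),(q[0]+q[2])/2)
Q=[onz(T,c(p),6)[:2] for p in[(628,25),(713,37),(690,218),(603,207)]];print("stand",np.round(Q,1),np.mean(Q,0))
for P in(P,Q):
    P=np.array(P);print(cv2.minAreaRect(P.astype(np.float32)))
g=onz(T,c((669,103)),112);print("griptop",g)
print("bar far end",onz(T,c((682,10)),84),"bar scene",[onz(S,d(p),84).round(1) for p in[(45,150),(205,47)]])
print("tips",[onz(T,c(p),124).round(1) for p in[(45,92),(418,127)]], "jar",onz(T,c((462,83)),65).round(1))
E
```

```text
cage [[586.6 283. ]
 [572.7  47.3]
 [464.7  56.6]
 [479.9 288.4]] [525.95702203 168.82362184]
cage scene [[575.6  54.9]
 [588.8 283.8]
 [483.3 292.2]] [529.46542432 173.54832362]
stand [[ 620.  -132. ]
 [ 612.  -200. ]
 [ 466.6 -182.9]
 [ 473.4 -114.3]] [ 543.00116889 -157.30016772]
((525.5521240234375, 168.33554077148438), (236.07176208496094, 108.343017578125), 86.62901306152344)
((542.7322998046875, -157.137939453125), (68.99622344970703, 147.64756774902344), 83.30790710449219)
griptop [ 541.57387654 -154.25805001  112.        ]
bar far end [ 617.65353896 -166.33802664   84.        ] bar scene [array([ 619.1, -165.7,   84. ]), array([ 465.4, -144.2,   84. ])]
tips [array([535.6, 305.9, 124. ]), array([517. ,  30.9, 124. ])] jar [ 5.6e+02 -5.0e-01  6.5e+01]
```

Emit:
play_rows([
  [[0.033, -0.0215, 0], [0, 0, 0], 100],
  [[0.033, -0.0215, 0], [0, 0, 0], 100],
  [[0.033, -0.0215, 0], [0, 0, 0], 100],
  [[0.033, -0.0215, 0], [0, 0, 0], 100],
  [[0.033, -0.0215, 0], [0, 0, 0], 100],
  [[0.033, -0.0215, 0], [0, 0, 0], 100],
  [[0.033, -0.0215, 0], [0, 0, 0], 100],
  [[0.033, -0.0215, 0], [0, 0, 0], 100],
  [[0.033, -0.0215, 0], [0, 0, 0], 100],
  [[0.033, -0.0215, 0], [0, 0, 0], 100],
  [[0.033, -0.0215, 0], [0, 0, 0], 100],
  [[0.033, -0.0215, 0], [0, 0, 0], 100],
  [[0.033, -0.0215, 0], [0, 0, 0], 100],
  [[0.033, -0.0215, 0], [0, 0, 0], 100],
  [[0, 0, 0], [0, 0, 0.1125], 100],
  [[0, 0, 0], [0, 0, 0.1125], 100],
  [[0, 0, 0], [0, 0, 0.1125], 100],
  [[0, 0, 0], [0, 0, 0.1125], 100],
  [[0, 0, 0], [0, 0, 0], 100],
  [[0, 0, 0], [0, 0, 0], 100],
])

```text
clock: 2.1
eef_pos: [542.0, -156.3, 231.1]
tcp_rot: [-3.142, 0.0, -0.116]
contact_force: [0.2, 0.5, 0.3]
opening: 1.0
```

```bash
python3 - <<'E'
from rig import *
import cv2,numpy as np
s=sense();print(s["eef_pos"],s["tcp_rot"],s["contact_force"])
f=grab_frame("wrist");cv2.imwrite("pics/w1.png",f["pixels"][:,:,::-1]);np.savez("pics/w1.npz",**f)
print(-f["R"].T@f["t"])
E
```

```text
[ 542.02408859 -156.34862502  231.05458037] [-3.14152889e+00  4.47421895e-04 -1.15919513e-01] [0.23702828 0.47447147 0.3288391 ]
[ 619.65877742 -166.79967694  373.64642169]
```

View pics/w1.png

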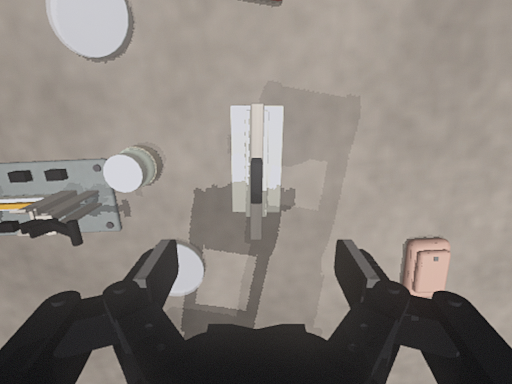

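The wrist view shows the bar from (257,104) to (256,240), the grip block top from about (257,158) to (257,203), and the stand foot between columns 231 and 283.

```bash
python3 - <<'E'
from h import *
f=load("w1");im=f["pixels"]
g=im.mean(2)
for v in(165,175,185,195):
    r=np.where(g[v,235:285]<60)[0]+235; print(v,r.min(),r.max(),onz(f,((r.min()+r.max())/2,v),112).round(1))
col=np.where(g[130:230,257]<60)[0]+130;print(col.min(),col.max(),onz(f,(257,col.min()),112).round(1),onz(f,(257,col.max()),112).round(1))
for v in(108,118,128,138,148,225,230,236):
    print(v,im[v,244:272].mean(1).astype(int), onz(f,(257,v),84).round(1))
E
```

```text
Traceback (most recent call last):
ValueError: zero-size array to reduction operation minimum which has no identity
```

```bash
python3 - <<'E'
from h import *
f=load("w1");im=f["pixels"]
g=im.mean(2)
print(g[130:245:5,257].astype(int))
for v in(108,118,128,140,150,162,170,180,190,198,212,220,230,236):
    print(v,g[v,246:270].astype(int))
E
```

```text
[206 204 204 204 203 203  84  89  88  86  84  82  81  72  69 134 131 131
 129 129 129 128 102]
108 [217 217 219 223 187 163 196 203 205 203 205 206 207 205 204 208 200 157
 190 222 217 217 216 216]
118 [215 217 214 197 164 169 196 203 204 203 204 206 206 204 203 207 195 168
 196 219 216 217 197 201]
128 [214 217 220 204 163 171 197 201 202 202 204 205 205 204 201 204 191 180
 206 217 216 214 214 216]
140 [212 216 221 194 150 174 196 200 201 201 202 204 204 202 200 201 182 196
 218 215 217 202 206 217]
150 [202 219 204 169 152 177 196 200 199 200 202 203 202 199 199 198 175 194
 218 216 218 197 199 218]
162 [210 220 205 176 136  80  82  84  83  82  84  86  85  84  83  75 109 197
 220 216 215 195 198 216]
170 [210 221 204 162 120  79  84  85  87  88  89  88  88  89  87  76 129 201
 220 214 213 212 214 213]
180 [214 221 195 148 117  79  79  84  83  84  84  84  84  84  82  68 163 212
 217 213 207 207 214 213]
190 [173 166 158 155 117  72  75  79  79  79  79  81  81  79  77  65 150 198
 206 206 180 147 171 183]
198 [151 155 158 154 115  68  67  70  71  72  74  70  73  72  67  66 136 162
 158 157 149 167 183 181]
212 [149 154 157 147 127 125 131 132 133 132 132 130 130 129 129 123 142 155
 151 175 161 115 120 121]
220 [107 102 104 100 112 130 133 131 130 130 131 129 130 128 129 117 105 106
 108 108 106 108 108 108]
230 [102 105 106 100 112 130 132 129 131 130 129 129 129 130 129 112 102 107
 106 106 106 107 105 106]
236 [102 105 103 100 109 129 134 130 130 130 126 129 128 129 130 114  99 104
 104 104 105 106 106 105]
```

```bash
python3 - <<'E'
from h import *
f=load("w1")
a,b=onz(f,(257.2,108),84),onz(f,(255.8,236),84);print(a,b,np.arctan2(*(a-b)[1::-1]))
for uv in((256.4,158),(256.2,203.5),(256.2,180)):print(onz(f,uv,112).round(1))
print(onz(f,(257,103.5),84),onz(f,(256,240.5),84))
E
```

```text
[ 616.16575177 -167.59701543   84.        ] [ 471.74742268 -149.33170178   84.        ] -0.12580707496512397
[ 570.1 -161.4  112. ]
[ 522.9 -155.7  112. ]
[ 547.9 -158.6  112. ]
[ 620.55631286 -167.89587393   84.        ] [ 465.79758783 -148.87941059   84.        ]
```

Emit:
play_rows([
  [[0.001, 0.002, 0.02], [0, 0, 0.008], 100],
  [[0, 0, 0.03], [0, 0, 0], 70],
  [[0, 0, 0.03], [0, 0, 0], 50],
  [[0, 0, 0.03], [0, 0, 0], 50],
  [[0, 0, 0.02], [0, 0, 0], 50],
  [[0, 0, 0.013], [0, 0, 0], 50],
  [[0, 0, 0], [0, 0, 0], 50],
  [[0, 0, 0], [0, 0, 0], 0],
  [[0, 0, 0], [0, 0, 0], 0],
  [[0, 0, 0], [0, 0, 0], 0],
  [[0, 0, 0], [0, 0, 0], 0],
  [[0, 0, 0], [0, 0, 0], 0],
  [[0, 0, 0], [0, 0, 0], 0],
  [[0, 0, 0], [0, 0, 0], 0],
], squeeze=60)

```text
clock: 3.55
eef_pos: [543.9, -158.7, 89.7]
tcp_rot: [3.141, -0.002, -0.127]
contact_force: [-0.3, 0.8, 7.0]
opening: 0.131
```

Emit:
play_rows([
  [[0, 0, -0.005], [0, 0, 0], 0],
  [[0, 0, -0.01], [0, 0, 0], 0],
  [[0, 0, -0.015], [0, 0, 0], 0],
  [[0, 0, -0.02], [0, 0, 0], 0],
  [[0, 0, -0.03], [0, 0, 0], 0],
  [[0, 0, -0.03], [0, 0, 0], 0],
  [[0, 0, -0.03], [0, 0, 0], 0],
  [[0, 0, -0.02], [0, 0, 0], 0],
  [[0, 0, 0], [0, 0, 0], 0],
  [[0, 0, 0], [0, 0, 0], 0],
])

```text
clock: 4.55
eef_pos: [542.5, -158.4, 248.0]
tcp_rot: [3.142, 0.0, -0.127]
contact_force: [-0.1, -0.2, -5.3]
opening: 0.121
```

```bash
python3 - <<'E'
from rig import *
import cv2,numpy as np
s=sense();print(s["eef_pos"],s["tcp_rot"],s["contact_force"],s["wrist_torque"],s["opening"])
f=grab_frame("wrist");cv2.imwrite("pics/w2.png",f["pixels"][:,:,::-1]);np.savez("pics/w2.npz",**f)
g=f["pixels"].mean(2);print(g.shape)
f=grab_frame("scene");np.savez("pics/scene1.npz",**f)
b=cv2.resize(f["pixels"][100:260,150:370,::-1],None,fx=3,fy=3,interpolation=cv2.INTER_CUBIC)
w=cv2.imread("pics/w2.png")
cv2.imwrite("pics/v2.png",cv2.resize(np.hstack([cv2.copyMakeBorder(b,0,0,0,0,0),cv2.resize(w,(640,480))]),(800,294)))
E
```

```text
[ 542.46891041 -158.35224302  248.02575452] [ 3.14158962e+00  1.84671460e-04 -1.27158998e-01] [-0.12663137 -0.23503979 -5.30269131] [-0.03241238 -0.01719051 -0.04073132] 0.12107054126681428
(384, 512)
```

View pics/v2.png

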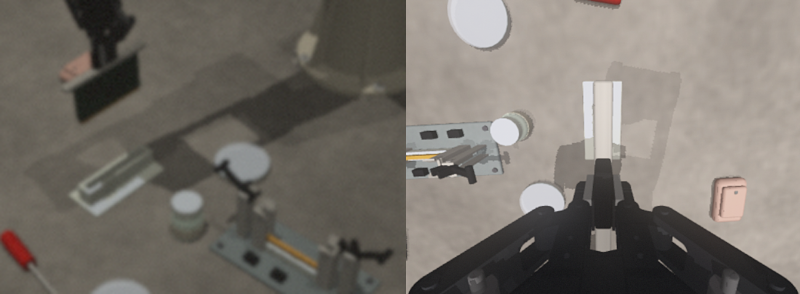

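The scene crop shows the board hanging upright, clear of the empty stand. The right half of the picture (wrist view) shows the bar running from about (603,82) to (603,248) under the fingers.

Emit:
play_rows([
  [[-0.006, -0.016, 0], [0, 0, 0], 0],
  [[-0.0122, -0.0325, 0], [0, 0, 0], 0],
  [[-0.0122, -0.0325, 0], [0, 0, 0], 0],
  [[-0.0122, -0.0325, 0], [0, 0, 0], 0],
  [[-0.0122, -0.0325, 0], [0, 0, 0], 0],
  [[-0.0122, -0.0325, 0], [0, 0, 0], 0],
  [[-0.0122, -0.0325, 0], [0, 0, 0], 0],
  [[-0.0122, -0.0325, 0], [0, 0, 0], 0],
  [[-0.0122, -0.0325, 0], [0, 0, 0], 0],
  [[-0.0122, -0.0325, 0], [0, 0, 0], 0],
  [[-0.006, -0.0165, 0], [0, 0, 0], 0],
  [[0, 0, 0], [0, 0, 0], 0],
  [[0, 0, 0], [0, 0, 0], 0],
])

```text
clock: 5.95
eef_pos: [462.4, 179.5, 247.5]
tcp_rot: [3.141, 0.001, -0.126]
contact_force: [-0.1, 0.2, -4.8]
opening: 0.129
```

```bash
python3 - <<'E'
from rig import *
import cv2,numpy as np
s=sense();print(s["eef_pos"],s["tcp_rot"],s["contact_force"],s["wrist_torque"],s["opening"])
f=grab_frame("wrist");np.savez("pics/w3.npz",**f)
print(-f["R"].T@f["t"])
cv2.imwrite("pics/w3.png",cv2.resize(f["pixels"][0:300,60:460,::-1],None,fx=2,fy=2,interpolation=cv2.INTER_CUBIC))
E
```

```text
[462.42669333 179.48911636 247.46371075] [ 3.14052443e+00  1.41805648e-03 -1.25667610e-01] [-0.08536791  0.21392442 -4.75886734] [-0.0260788  -0.03722993 -0.01355547] 0.12897319503918608
[540.13066632 168.43976309 389.95191597]
```

View pics/w3.png

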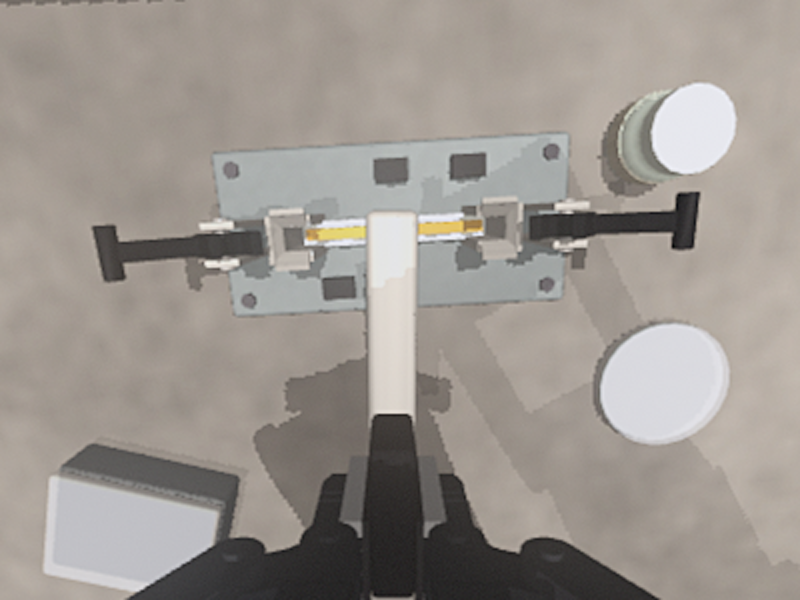

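Wrist view (2x, column offset 60): guides at about (290,238) and (502,227), lever crossbars at (108,253) and (686,220). The base corners are (212,153), (568,133), (563,298) and (234,316).

```bash
python3 - <<'E'
from h import *
f=load("w3");c=lambda p:(60+(p[0]+.5)/2-.5,(p[1]+.5)/2-.5)
def pr(n,ps,z):
    P=np.array([onz(f,c(p),z)[:2] for p in ps]);print(n,P.round(1).tolist(),"mid",P.mean(0).round(1));return P
P=pr("base",[(212,153),(568,133),(563,298),(234,316)],8)
print("ang",np.arctan2(*(P[0]-P[1])[::-1]),np.arctan2(*(P[3]-P[2])[::-1]))
for n,ps,z in(("guide",[(290,238.5),(501.5,227)],93),("guideoutL/R",[(268,239),(522,226)],93),("tips",[(108,253),(686,220)],124),("cheeks",[(217,245),(572,222)],102),("connector",[(309,234),(482,226)],30)):
    Q=pr(n,ps,z);d=Q[0]-Q[1];print(np.linalg.norm(d).round(1),np.arctan2(d[1],d[0]).round(4))
# bar of held board
B=pr("bar",[(368,212),(417,212),(370,412),(416,412)],242)
E
```

```text
base [[589.5, 280.8], [572.4, 49.4], [465.4, 55.9], [482.0, 289.5]] mid [527.3 168.9]
ang 1.4971177169883017 1.5001653404957211
guide [[532.1, 224.1], [523.9, 112.1]] mid [528.  168.1]
112.3 1.4978
guideoutL/R [[533.3, 235.8], [523.0, 101.3]] mid [528.2 168.5]
134.9 1.4947
tips [[537.2, 306.2], [517.8, 31.3]] mid [527.5 168.8]
275.6 1.5005
cheeks [[533.8, 260.5], [522.3, 77.8]] mid [528.1 169.2]
183.0 1.5078
connector [[531.6, 223.3], [522.6, 112.5]] mid [527.1 167.9]
111.2 1.4899
bar [[540.2, 174.7], [538.6, 162.0], [484.8, 181.9], [483.1, 168.5]] mid [511.6 171.8]
```

Emit:
play_rows([
  [[0.0222, 0.0006, 0], [0, 0, 0], 0],
  [[0.0222, 0.0006, 0], [0, 0, 0], 0],
  [[0.0222, 0.0006, 0], [0, 0, -0.0676], 0],
  [[0, 0, 0], [0, 0, -0.1353], 0],
  [[0, 0, 0], [0, 0, -0.1353], 0],
  [[0, 0, 0], [0, 0, -0.1353], 0],
  [[0, 0, 0], [0, 0, -0.1353], 0],
  [[0, 0, 0], [0, 0, -0.1353], 0],
  [[0, 0, 0], [0, 0, -0.1353], 0],
  [[0, 0, 0], [0, 0, -0.1353], 0],
  [[0, 0, 0], [0, 0, -0.1353], 0],
  [[0, 0, 0], [0, 0, -0.1353], 0],
  [[0, 0, 0], [0, 0, -0.1353], 0],
  [[0, 0, 0], [0, 0, -0.1353], 0],
  [[0, 0, 0], [0, 0, -0.0676], 0],
  [[0, 0, 0], [0, 0, 0], 0],
  [[0, 0, 0], [0, 0, 0], 0],
])

```text
clock: 7.7
eef_pos: [529.2, 168.3, 248.1]
tcp_rot: [-3.141, 0.0, 1.493]
contact_force: [0.2, -0.2, -4.5]
opening: 0.122
```

```bash
python3 - <<'E'
from rig import *
import cv2,numpy as np
s=sense();print(s["eef_pos"],s["tcp_rot"],s["contact_force"],s["qpos"])
f=grab_frame("wrist");np.savez("pics/w4.npz",**f)
print(-f["R"].T@f["t"])
cv2.imwrite("pics/w4.png",cv2.resize(f["pixels"][0:300,60:460,::-1],None,fx=2,fy=2,interpolation=cv2.INTER_CUBIC))
E
```

```text
[529.20045498 168.29027264 248.07170224] [-3.14120999e+00  2.71371770e-04  1.49295188e+00] [ 0.166877   -0.18301203 -4.50645926] [ 3.05261323e-01  2.28899311e-01  1.76550041e+00 -1.19168971e-04
  1.14764930e+00  3.83154782e-01]
[536.16150621 243.76329578 390.63071084]
```

View pics/w4.png

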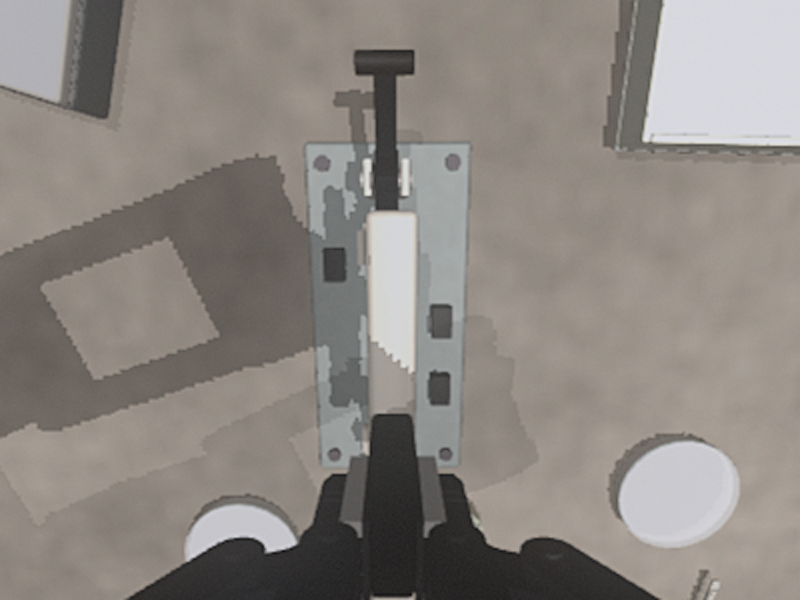

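Now the bar runs from (392,212) to (392,412) over the cage. Base corners are (304,143), (470,144), (459,466), (320,466), the cheeks are at (367,177) and (405,177), and the lever crossbar is at (384,62).

```bash
python3 - <<'E'
from h import *
f=load("w4");c=lambda p:(60+(p[0]+.5)/2-.5,(p[1]+.5)/2-.5)
P=np.array([onz(f,c(p),8)[:2] for p in[(304,143),(470,144),(459,466),(320,466)]]);print(P.round(1),P.mean(0))
ax=(P[0]+P[1]-P[2]-P[3])/4;print("axis",np.arctan2(ax[1],ax[0]),np.linalg.norm(ax)*2)
u=np.array([np.cos(1.498),np.sin(1.498)])
t=onz(f,c((384,62)),124)[:2];k=onz(f,c((386,177)),102)[:2]
print("from tip",t,t-137.5*u,"cheek",k,k-90*u)
B=np.array([onz(f,c(p),242)[:2] for p in[(366.5,212),(418,212),(368,412),(416,412)]]);print(B.round(1))
e=(B[0]+B[1])/2;n=(B[2]+B[3])/2;print("end",e,"dir",np.arctan2(*(e-n)[::-1]),"board centre",e-78*u)
E
```

```text
[[481.8 289.6]
 [589.6 280.6]
 [573.1  49.3]
 [464.8  57.7]] [527.31845131 169.27997376]
axis 1.4985070555829034 232.19375371728222
from tip [537.16702432 305.27910292] [527.16636761 168.14326929] cheek [534.06449283 259.57299847] [527.51860844 169.81136191]
[[529.3 243.7]
 [542.8 242.7]
 [524.6 187.8]
 [538.6 186.7]]
end [536.01911045 243.19444507] dir 1.4917721955489525 board centre [530.34601065 165.40102672]
```

Emit:
play_rows([
  [[0.002, -0.0026, 0.01], [0, 0, -0.005], 0],
  [[0, 0, 0.02], [0, 0, 0], 0],
  [[0, 0, 0.02], [0, 0, 0], 0],
  [[0, 0, 0.012], [0, 0, 0], 0],
  [[0, 0, 0], [0, 0, 0], 0],
  [[0, 0, 0], [0, 0, 0], 0],
])

```text
clock: 8.35
eef_pos: [526.8, 171.4, 186.4]
tcp_rot: [-3.141, 0.0, 1.501]
contact_force: [-0.1, 1.5, -4.8]
opening: 0.123
```

```bash
python3 - <<'E'
from rig import *
import cv2,numpy as np
s=sense();print(s["eef_pos"],s["tcp_rot"],s["contact_force"],s["wrist_torque"])
f=grab_frame("scene");np.savez("pics/scene2.npz",**f)
cv2.imwrite("pics/s2.png",cv2.convertScaleAbs(cv2.resize(f["pixels"][165:295,230:380,::-1],None,fx=4,fy=4,interpolation=cv2.INTER_CUBIC),alpha=1.5))
E
```

```text
[526.84385738 171.37271471 186.37504914] [-3.14145084e+00  2.52235629e-05  1.50109586e+00] [-0.10899179  1.50667375 -4.7974962 ] [ 0.06584287 -0.06419498  0.04468744]
```

View pics/s2.png

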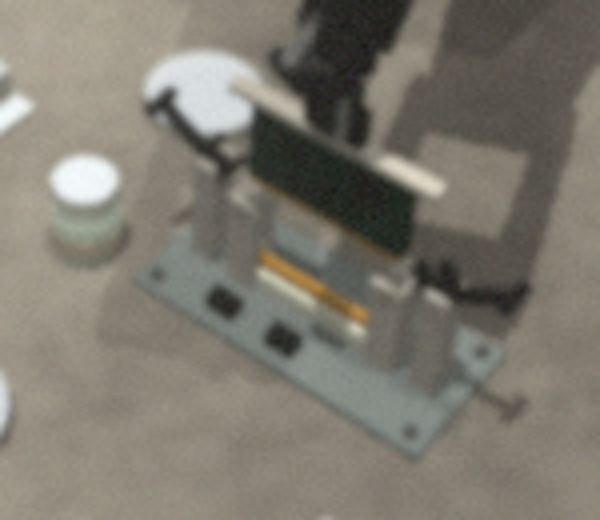

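The board hangs over the mouths, its lower edge running from (250,185) to (410,258), just above both guide tops.

Emit:
play_rows([
  [[-0.0008, 0, 0.003], [0, 0, -0.0], 0],
  [[0, 0, 0.005], [0, 0, 0], 0],
  [[0, 0, 0.005], [0, 0, 0], 0],
  [[0, 0, 0.003], [0, 0, 0], 0],
  [[0, 0, 0], [0, 0, 0], 0],
])

```text
clock: 8.9
eef_pos: [526.3, 170.4, 169.7]
tcp_rot: [-3.141, 0.0, 1.501]
contact_force: [0.6, -0.5, -4.0]
opening: 0.126
```

Emit:
play_rows([
  [[0, 0, 0.005], [0, 0, 0], 0],
  [[0, 0, 0.005], [0, 0, 0], 0],
  [[0, 0, 0.005], [0, 0, 0], 0],
  [[0, 0, 0], [0, 0, 0], 0],
])

```text
clock: 9.3
eef_pos: [526.1, 170.3, 154.4]
tcp_rot: [-3.14, 0.001, 1.501]
contact_force: [0.5, -0.4, -5.3]
opening: 0.128
```

Lower edge is about 71 mm and inside the straight slots with no side force. I'll carry on down until the ears rest.

Emit:
play_rows([
  [[0, 0, 0.005], [0, 0, 0], 0],
  [[0, 0, 0.005], [0, 0, 0], 0],
  [[0, 0, 0.005], [0, 0, 0], 0],
  [[0, 0, 0.004], [0, 0, 0], 0],
  [[0, 0, 0], [0, 0, 0], 0],
])

```text
clock: 9.8
eef_pos: [526.2, 170.3, 135.5]
tcp_rot: [-3.14, 0.0, 1.501]
contact_force: [0.1, 0.8, -4.1]
opening: 0.129
```

Emit:
play_rows([
  [[0, 0, 0.003], [0, 0, 0], 0],
  [[0, 0, 0.002], [0, 0, 0], 0],
  [[0, 0, 0], [0, 0, 0], 0],
])

```text
clock: 10.1
eef_pos: [526.6, 170.5, 131.1]
tcp_rot: [-3.141, 0.0, 1.501]
contact_force: [0.2, -0.3, -4.5]
opening: 0.128
```

Emit:
play_rows([
  [[0, 0, 0.002], [0, 0, 0], 0],
  [[0, 0, 0.002], [0, 0, 0], 0],
  [[0, 0, 0], [0, 0, 0], 0],
])

```text
clock: 10.4
eef_pos: [526.5, 170.5, 127.0]
tcp_rot: [-3.141, 0.0, 1.501]
contact_force: [-0.6, 0.3, -3.0]
opening: 0.128
```

Emit:
play_rows([
  [[0, 0, 0.0015], [0, 0, 0], 0],
  [[0, 0, 0.001], [0, 0, 0], 0],
  [[0, 0, 0], [0, 0, 0], 0],
])

```text
clock: 10.7
eef_pos: [526.6, 170.5, 124.6]
tcp_rot: [-3.141, 0.0, 1.501]
contact_force: [0.1, -0.2, -4.4]
opening: 0.124
```

Emit:
play_rows([
  [[0, 0, 0.0015], [0, 0, 0], 0],
  [[0, 0, 0.0015], [0, 0, 0], 0],
  [[0, 0, 0], [0, 0, 0], 0],
])

```text
clock: 11.0
eef_pos: [528.1, 171.0, 123.2]
tcp_rot: [3.139, -0.001, 1.501]
contact_force: [-0.3, 0.0, 7.1]
opening: 0.124
```

Emit:
play_rows([
  [[0, 0, -0.0015], [0, 0, 0], 0],
  [[0, 0, 0], [0, 0, 0], 50],
  [[0, 0, 0], [0, 0, 0], 50],
  [[0, 0, 0], [0, 0, 0], 50],
  [[0, 0, 0], [0, 0, 0], 50],
  [[0, 0, -0.01], [0, 0, 0], 50],
  [[0, 0, -0.03], [0, 0, 0], 50],
  [[0, 0, -0.03], [0, 0, 0], 50],
  [[0, 0, -0.03], [0, 0, 0], 50],
  [[0, 0, -0.02], [0, 0, 0], 0],
  [[0, 0, 0], [0, 0, 0], 0],
  [[0, 0, 0], [0, 0, 0], 0],
])

```text
clock: 12.2
eef_pos: [526.7, 170.5, 243.7]
tcp_rot: [3.141, -0.0, 1.501]
contact_force: [-0.5, -0.3, -0.7]
opening: 0.004
```

```bash
python3 - <<'E'
from rig import *
import cv2,numpy as np
s=sense();print(s["eef_pos"],s["tcp_rot"],s["contact_force"],s["opening"])
f=grab_frame("scene");np.savez("pics/scene3.npz",**f)
a=cv2.convertScaleAbs(cv2.resize(f["pixels"][165:295,230:380,::-1],None,fx=3,fy=3,interpolation=cv2.INTER_CUBIC),alpha=1.5)
f=grab_frame("wrist");np.savez("pics/w5.npz",**f)
b=cv2.resize(f["pixels"][0:300,150:366,::-1],(281,390))
cv2.imwrite("pics/s3.png",np.hstack([a,b]))
E
```

```text
[526.70518224 170.48449249 243.74235895] [ 3.14071281e+00 -3.60251047e-04  1.50127207e+00] [-0.47377639 -0.30543728 -0.72513603] 0.004097480669527114
```

View pics/s3.png

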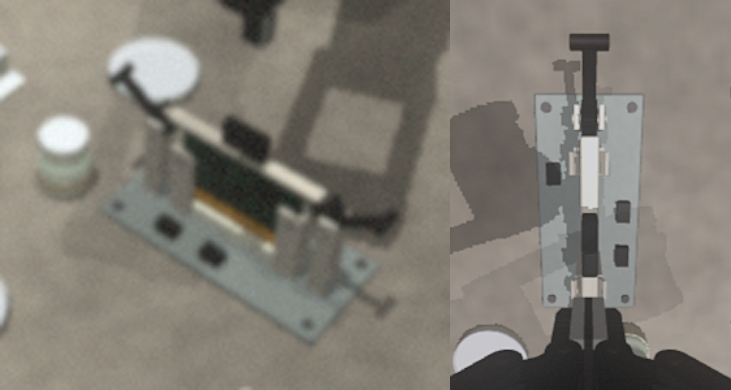

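The board stands upright in both guides, with its ears on the jaws between the open levers. The fingers are clear above it.

Emit:
play_rows([
  [[0.02, 0, 0], [0, 0, 0], 0],
  [[0.04, 0, 0], [0, 0, 0], 0],
  [[0.04, 0, 0], [0, 0, 0], 0],
  [[0.04, 0, 0], [0, 0, 0], 0],
  [[0.03, 0, 0], [0, 0, 0], 0],
  [[0, 0, 0.03], [0, 0, 0], 0],
  [[0, 0, 0.04], [0, 0, 0], 0],
  [[0, 0, 0.04], [0, 0, 0], 0],
  [[0, 0, 0.018], [0, 0, 0], 0],
  [[-0.006, 0, 0], [0, 0, 0], 0],
  [[-0.004, 0, 0], [0, 0, 0], 0],
  [[0, 0, 0], [0, 0, 0], 0],
])

```text
clock: 13.5
eef_pos: [538.4, 329.7, 116.4]
tcp_rot: [3.14, -0.001, 1.501]
contact_force: [0.3, -0.7, -0.8]
opening: -0.002
```

Emit:
play_rows([
  [[-0.002, 0, 0], [0, 0, 0], 0],
  [[-0.002, 0, 0], [0, 0, 0], 0],
  [[-0.002, 0, 0], [0, 0, 0], 0],
  [[0, 0, 0], [0, 0, 0], 0],
])

```text
clock: 13.9
eef_pos: [537.5, 323.9, 115.7]
tcp_rot: [3.141, -0.0, 1.501]
contact_force: [0.0, 0.5, 0.0]
opening: 0.0
```

Emit:
play_rows([
  [[-0.002, 0, 0], [0, 0, 0], 0],
  [[-0.002, 0, 0], [0, 0, 0], 0],
  [[-0.002, 0, -0.001], [0, 0, 0], 0],
  [[-0.002, 0, -0.002], [0, 0, 0], 0],
  [[0, 0, 0], [0, 0, 0], 0],
])

```text
clock: 14.4
eef_pos: [537.4, 317.0, 119.0]
tcp_rot: [3.14, -0.002, 1.501]
contact_force: [-0.7, 4.4, 1.2]
opening: -0.0
```

Emit:
play_rows([
  [[-0.002, 0, -0.002], [0, 0, 0], 0],
  [[-0.002, 0, -0.002], [0, 0, 0], 0],
  [[-0.001, 0, -0.001], [0, 0, 0], 0],
  [[0, 0, 0], [0, 0, 0], 0],
])

```text
clock: 14.8
eef_pos: [536.5, 310.9, 123.4]
tcp_rot: [-3.142, 0.0, 1.501]
contact_force: [-0.5, 2.0, 0.7]
opening: -0.001
```

Emit:
play_rows([
  [[0.01, 0, 0], [0, 0, 0], 0],
  [[0, 0, -0.03], [0, 0, 0], 0],
  [[0, 0, -0.03], [0, 0, 0], 0],
  [[-0.02, 0, 0], [0, 0, 0], 0],
  [[-0.04, 0, 0], [0, 0, 0], 0],
  [[-0.04, 0, 0], [0, 0, 0], 0],
  [[-0.04, 0, 0], [0, 0, 0], 0],
  [[-0.04, 0, 0], [0, 0, 0], 0],
  [[-0.04, 0, 0], [0, 0, 0], 0],
  [[-0.04, 0, 0], [0, 0, 0], 0],
  [[-0.04, 0, 0], [0, 0, 0], 0],
  [[-0.02, 0, 0], [0, 0, 0], 0],
  [[0, 0, 0.025], [0, 0, 0], 0],
  [[0, 0, 0.03], [0, 0, 0], 0],
  [[0, 0, 0.01], [0, 0, 0], 0],
  [[0.005, 0, 0], [0, 0, 0], 0],
  [[0.004, 0, 0], [0, 0, 0], 0],
  [[0, 0, 0], [0, 0, 0], 0],
])

```text
clock: 16.6
eef_pos: [516.4, 11.6, 119.4]
tcp_rot: [3.14, -0.0, 1.502]
contact_force: [0.3, -0.3, -0.2]
opening: -0.004
```

Emit:
play_rows([
  [[0.003, 0, 0], [0, 0, 0], 0],
  [[0.002, 0, 0.002], [0, 0, 0], 0],
  [[0.002, 0, 0], [0, 0, 0], 0],
  [[0.002, 0, 0], [0, 0, 0], 0],
  [[0.002, 0, -0.002], [0, 0, 0], 0],
  [[0.002, 0, -0.002], [0, 0, 0], 0],
  [[0, 0, 0], [0, 0, 0], 0],
])

```text
clock: 17.3
eef_pos: [516.6, 23.5, 120.6]
tcp_rot: [3.141, 0.001, 1.502]
contact_force: [0.3, -4.1, 0.9]
opening: -0.001
```

Emit:
play_rows([
  [[0.002, 0, -0.002], [0, 0, 0], 0],
  [[0.002, 0, -0.002], [0, 0, 0], 0],
  [[0.002, 0, -0.0015], [0, 0, 0], 0],
  [[0.002, 0, -0.0015], [0, 0, 0], 0],
  [[0.002, 0, -0.001], [0, 0, 0], 0],
  [[0, 0, 0], [0, 0, 0], 0],
])

```text
clock: 17.9
eef_pos: [517.2, 34.2, 128.4]
tcp_rot: [3.141, -0.0, 1.501]
contact_force: [-0.7, -2.0, 0.6]
opening: 0.0
```

Emit:
play_rows([
  [[0.002, 0, -0.001], [0, 0, 0], 0],
  [[0.002, 0, -0.001], [0, 0, 0], 0],
  [[0, 0, 0], [0, 0, 0], 0],
])

```text
clock: 18.2
eef_pos: [517.5, 38.1, 130.4]
tcp_rot: [-3.142, -0.0, 1.501]
contact_force: [-0.7, -2.0, 0.4]
opening: 0.003
```

Emit:
play_rows([
  [[-0.01, 0, 0], [0, 0, 0], 0],
  [[0, 0, -0.025], [0, 0, 0], 0],
  [[0, 0, -0.03], [0, 0, 0], 0],
  [[0.022, 0, 0], [0, 0, 0], 0],
  [[0.042, 0, 0], [0, 0, 0], 0],
  [[0.042, 0, 0], [0, 0, 0], 0],
  [[0.042, 0, 0], [0, 0, 0], 0],
  [[0.042, 0, 0], [0, 0, 0], 0],
  [[0.042, 0, 0], [0, 0, 0], 0],
  [[0.042, 0, 0], [0, 0, 0], 0],
  [[0.02, 0, 0], [0, 0, 0], 0],
  [[0, 0, 0.025], [0, 0, 0], 0],
  [[0, 0, 0.03], [0, 0, 0], 0],
  [[0, 0, 0.003], [0, 0, 0], 0],
  [[-0.004, 0, 0], [0, 0, 0], 0],
  [[-0.002, 0, 0], [0, 0, 0], 0],
  [[0, 0, 0], [0, 0, 0], 0],
])

```text
clock: 19.9
eef_pos: [537.6, 314.9, 128.9]
tcp_rot: [3.14, -0.001, 1.501]
contact_force: [-0.3, 0.1, 0.8]
opening: 0.002
```

Emit:
play_rows([
  [[-0.003, 0, 0], [0, 0, 0], 0],
  [[-0.002, 0, -0.001], [0, 0, 0], 0],
  [[-0.002, 0, -0.0015], [0, 0, 0], 0],
  [[-0.002, 0, -0.001], [0, 0, 0], 0],
  [[-0.002, 0, -0.001], [0, 0, 0], 0],
  [[-0.002, 0, -0.001], [0, 0, 0], 0],
  [[0, 0, 0], [0, 0, 0], 0],
])

```text
clock: 20.6
eef_pos: [535.9, 302.0, 133.0]
tcp_rot: [3.141, -0.0, 1.501]
contact_force: [1.3, 2.6, -0.1]
opening: -0.001
```

Emit:
play_rows([
  [[-0.0015, 0, -0.0005], [0, 0, 0], 0],
  [[-0.0015, 0, -0.0005], [0, 0, 0], 0],
  [[-0.0015, 0, -0.0005], [0, 0, 0], 0],
  [[-0.0015, 0, -0.0005], [0, 0, 0], 0],
  [[0, 0, 0], [0, 0, 0], 0],
])

```text
clock: 21.1
eef_pos: [535.5, 296.1, 134.9]
tcp_rot: [3.142, -0.0, 1.501]
contact_force: [-0.2, 5.3, 0.9]
opening: 0.003
```

Emit:
play_rows([
  [[0.01, 0, 0], [0, 0, 0], 0],
  [[0, 0, -0.025], [0, 0, 0], 0],
  [[0, 0, -0.025], [0, 0, 0], 0],
  [[-0.02, 0, 0], [0, 0, 0], 0],
  [[-0.042, 0, 0], [0, 0, 0], 0],
  [[-0.042, 0, 0], [0, 0, 0], 0],
  [[-0.042, 0, 0], [0, 0, 0], 0],
  [[-0.042, 0, 0], [0, 0, 0], 0],
  [[-0.042, 0, 0], [0, 0, 0], 0],
  [[-0.035, 0, 0], [0, 0, 0], 0],
  [[-0.017, 0, 0], [0, 0, 0], 0],
  [[0, 0, 0.025], [0, 0, 0], 0],
  [[0, 0, 0.025], [0, 0, 0], 0],
  [[0.005, 0, 0.002], [0, 0, 0], 0],
  [[0.003, 0, 0], [0, 0, 0], 0],
  [[0, 0, 0], [0, 0, 0], 0],
])

```text
clock: 22.7
eef_pos: [517.5, 33.3, 133.5]
tcp_rot: [3.141, 0.0, 1.502]
contact_force: [-0.2, -0.2, -0.6]
opening: 0.001
```

Emit:
play_rows([
  [[0.002, 0, 0], [0, 0, 0], 0],
  [[0.002, 0, 0], [0, 0, 0], 0],
  [[0.0015, 0, -0.0005], [0, 0, 0], 0],
  [[0.0015, 0, -0.0005], [0, 0, 0], 0],
  [[0.0015, 0, -0.0005], [0, 0, 0], 0],
  [[0.0015, 0, -0.0005], [0, 0, 0], 0],
  [[0, 0, 0], [0, 0, 0], 0],
])

```text
clock: 23.4
eef_pos: [517.9, 42.9, 134.9]
tcp_rot: [3.141, -0.0, 1.501]
contact_force: [0.5, -1.8, 0.5]
opening: 0.0
```

Emit:
play_rows([
  [[0.0015, 0, -0.0005], [0, 0, 0], 0],
  [[0.0015, 0, -0.0005], [0, 0, 0], 0],
  [[0.0015, 0, -0.0005], [0, 0, 0], 0],
  [[0.0015, 0, -0.0005], [0, 0, 0], 0],
  [[0, 0, 0], [0, 0, 0], 0],
])

```text
clock: 23.9
eef_pos: [518.2, 49.0, 136.9]
tcp_rot: [3.142, 0.0, 1.502]
contact_force: [-0.0, -2.6, 1.4]
opening: -0.003
```

Emit:
play_rows([
  [[0.0015, 0, -0.0005], [0, 0, 0], 0],
  [[0.0015, 0, -0.0005], [0, 0, 0], 0],
  [[0, 0, 0], [0, 0, 0], 0],
])

```text
clock: 24.2
eef_pos: [518.4, 51.8, 137.8]
tcp_rot: [-3.142, 0.0, 1.501]
contact_force: [-0.5, -4.3, 1.3]
opening: -0.0
```

Emit:
play_rows([
  [[-0.01, 0, 0], [0, 0, 0], 0],
  [[0, 0, -0.023], [0, 0, 0], 0],
  [[0, 0, -0.025], [0, 0, 0], 0],
  [[0.02, 0, 0], [0, 0, 0], 0],
  [[0.042, 0, 0], [0, 0, 0], 0],
  [[0.042, 0, 0], [0, 0, 0], 0],
  [[0.042, 0, 0], [0, 0, 0], 0],
  [[0.042, 0, 0], [0, 0, 0], 0],
  [[0.042, 0, 0], [0, 0, 0], 0],
  [[0.025, 0, 0], [0, 0, 0], 0],
  [[0.014, 0, 0], [0, 0, 0], 0],
  [[0, 0, 0.024], [0, 0, 0], 0],
  [[0, 0, 0.024], [0, 0, 0], 0],
  [[-0.005, 0, 0], [0, 0, 0], 0],
  [[-0.003, 0, 0], [0, 0, 0], 0],
  [[0, 0, 0], [0, 0, 0], 0],
])

```text
clock: 25.8
eef_pos: [536.6, 301.5, 139.0]
tcp_rot: [3.14, -0.001, 1.5]
contact_force: [0.3, 0.4, 0.5]
opening: -0.002
```

Emit:
play_rows([
  [[-0.002, 0, 0.002], [0, 0, 0], 0],
  [[-0.002, 0, 0], [0, 0, 0], 0],
  [[-0.0015, 0, 0], [0, 0, 0], 0],
  [[-0.0015, 0, 0], [0, 0, 0], 0],
  [[-0.0015, 0, 0], [0, 0, 0], 0],
  [[0, 0, 0], [0, 0, 0], 0],
])

```text
clock: 26.4
eef_pos: [535.6, 294.0, 136.1]
tcp_rot: [3.141, -0.001, 1.501]
contact_force: [0.8, 2.5, 1.5]
opening: 0.001
```

Emit:
play_rows([
  [[-0.0015, 0, 0], [0, 0, 0], 0],
  [[-0.0015, 0, -0.0005], [0, 0, 0], 0],
  [[-0.0015, 0, -0.0005], [0, 0, 0], 0],
  [[0, 0, 0], [0, 0, 0], 0],
])

```text
clock: 26.8
eef_pos: [535.3, 290.4, 137.1]
tcp_rot: [3.141, -0.002, 1.501]
contact_force: [1.6, 8.1, -0.5]
opening: 0.0
```

Emit:
play_rows([
  [[-0.0008, 0, 0], [0, 0, 0], 0],
  [[0, 0, 0], [0, 0, 0], 0],
])

```text
clock: 27.0
eef_pos: [535.4, 290.0, 137.2]
tcp_rot: [3.14, -0.003, 1.501]
contact_force: [0.1, 9.7, 1.1]
opening: -0.002
```

Emit:
play_rows([
  [[0.01, 0, 0], [0, 0, 0], 0],
  [[0, 0, -0.023], [0, 0, 0], 0],
  [[0, 0, -0.025], [0, 0, 0], 0],
  [[-0.02, 0, 0], [0, 0, 0], 0],
  [[-0.042, 0, 0], [0, 0, 0], 0],
  [[-0.042, 0, 0], [0, 0, 0], 0],
  [[-0.042, 0, 0], [0, 0, 0], 0],
  [[-0.042, 0, 0], [0, 0, 0], 0],
  [[-0.042, 0, 0], [0, 0, 0], 0],
  [[-0.02, 0, 0], [0, 0, 0], 0],
  [[-0.012, 0, 0], [0, 0, 0], 0],
  [[0, 0, 0.024], [0, 0, 0], 0],
  [[0, 0, 0.024], [0, 0, 0], 0],
  [[0.005, 0, 0], [0, 0, 0], 0],
  [[0.003, 0, 0], [0, 0, 0], 0],
  [[0, 0, 0], [0, 0, 0], 0],
])

```text
clock: 28.6
eef_pos: [518.6, 45.8, 137.7]
tcp_rot: [3.141, -0.0, 1.502]
contact_force: [-0.4, 0.5, 0.3]
opening: -0.001
```

Emit:
play_rows([
  [[0.002, 0, 0], [0, 0, 0], 0],
  [[0.002, 0, 0], [0, 0, 0], 0],
  [[0.0015, 0, 0], [0, 0, 0], 0],
  [[0.0015, 0, 0], [0, 0, 0], 0],
  [[0, 0, 0], [0, 0, 0], 0],
])

```text
clock: 29.1
eef_pos: [518.5, 51.6, 137.0]
tcp_rot: [3.141, 0.001, 1.502]
contact_force: [0.5, -3.7, 0.8]
opening: -0.002
```

Emit:
play_rows([
  [[0.001, 0, 0], [0, 0, 0], 0],
  [[0.001, 0, 0], [0, 0, 0], 0],
  [[0.001, 0, 0], [0, 0, 0], 0],
  [[0, 0, 0], [0, 0, 0], 0],
])

```text
clock: 29.5
eef_pos: [518.6, 53.4, 136.9]
tcp_rot: [-3.142, 0.003, 1.502]
contact_force: [-1.2, -11.4, 3.8]
opening: -0.0
```

Emit:
play_rows([
  [[-0.01, 0, 0], [0, 0, 0], 0],
  [[0, 0, -0.023], [0, 0, 0], 0],
  [[0, 0, -0.025], [0, 0, 0], 0],
  [[0.02, 0, 0], [0, 0, 0], 0],
  [[0.042, 0, 0], [0, 0, 0], 0],
  [[0.042, 0, 0], [0, 0, 0], 0],
  [[0.042, 0, 0], [0, 0, 0], 0],
  [[0.042, 0, 0], [0, 0, 0], 0],
  [[0.042, 0, 0], [0, 0, 0], 0],
  [[0.017, 0, 0], [0, 0, 0], 0],
  [[0.011, 0, 0], [0, 0, 0], 0],
  [[0, 0, 0.024], [0, 0, 0], 0],
  [[0, 0, 0.024], [0, 0, 0], 0],
  [[-0.003, 0, 0], [0, 0, 0], 0],
  [[-0.003, 0, 0], [0, 0, 0], 0],
  [[0, 0, 0], [0, 0, 0], 0],
])

```text
clock: 31.1
eef_pos: [536.2, 295.7, 138.0]
tcp_rot: [3.141, -0.001, 1.5]
contact_force: [0.0, -0.4, 0.2]
opening: -0.0
```

Emit:
play_rows([
  [[-0.002, 0, 0], [0, 0, 0], 0],
  [[-0.002, 0, 0], [0, 0, 0], 0],
  [[-0.001, 0, 0], [0, 0, 0], 0],
  [[-0.001, 0, 0], [0, 0, 0], 0],
  [[0, 0, 0], [0, 0, 0], 0],
])

```text
clock: 31.6
eef_pos: [535.8, 291.7, 137.7]
tcp_rot: [3.14, -0.003, 1.501]
contact_force: [0.2, 5.6, 2.3]
opening: 0.004
```

Emit:
play_rows([
  [[-0.001, 0, 0], [0, 0, 0], 0],
  [[-0.001, 0, 0], [0, 0, 0], 0],
  [[0, 0, 0], [0, 0, 0], 0],
])

```text
clock: 31.9
eef_pos: [535.9, 290.5, 138.0]
tcp_rot: [3.139, -0.004, 1.501]
contact_force: [0.0, 8.6, 2.7]
opening: 0.0
```

Emit:
play_rows([
  [[-0.001, 0, 0], [0, 0, 0], 0],
  [[-0.0005, 0, 0], [0, 0, 0], 0],
  [[0, 0, 0], [0, 0, 0], 0],
])

```text
clock: 32.2
eef_pos: [535.9, 289.6, 138.2]
tcp_rot: [3.139, -0.005, 1.501]
contact_force: [0.1, 11.9, 3.6]
opening: -0.001
```

Emit:
play_rows([
  [[-0.001, 0, 0], [0, 0, 0], 0],
  [[0, 0, 0], [0, 0, 0], 0],
])

```text
clock: 32.4
eef_pos: [536.0, 288.9, 138.3]
tcp_rot: [3.138, -0.006, 1.501]
contact_force: [-1.3, 12.0, 4.0]
opening: 0.001
```

Emit:
play_rows([
  [[0.01, 0, 0], [0, 0, 0], 0],
  [[0, 0, -0.023], [0, 0, 0], 0],
  [[0, 0, -0.025], [0, 0, 0], 0],
  [[-0.02, 0, 0], [0, 0, 0], 0],
  [[-0.042, 0, 0], [0, 0, 0], 0],
  [[-0.042, 0, 0], [0, 0, 0], 0],
  [[-0.042, 0, 0], [0, 0, 0], 0],
  [[-0.042, 0, 0], [0, 0, 0], 0],
  [[-0.042, 0, 0], [0, 0, 0], 0],
  [[-0.016, 0, 0], [0, 0, 0], 0],
  [[-0.01, 0, 0], [0, 0, 0], 0],
  [[0, 0, 0.024], [0, 0, 0], 0],
  [[0, 0, 0.024], [0, 0, 0], 0],
  [[0.005, 0, 0], [0, 0, 0], 0],
  [[0, 0, 0], [0, 0, 0], 0],
])

```text
clock: 33.9
eef_pos: [517.7, 46.2, 136.7]
tcp_rot: [-3.14, 0.0, 1.502]
contact_force: [0.6, 0.4, 0.3]
opening: 0.002
```

Emit:
play_rows([
  [[0.002, 0, 0], [0, 0, 0], 0],
  [[0.002, 0, 0], [0, 0, 0], 0],
  [[0.0015, 0, 0], [0, 0, 0], 0],
  [[0.0015, 0, 0], [0, 0, 0], 0],
  [[0, 0, 0], [0, 0, 0], 0],
])

```text
clock: 34.4
eef_pos: [518.8, 51.8, 137.4]
tcp_rot: [3.141, 0.001, 1.502]
contact_force: [0.3, -5.4, 2.4]
opening: -0.003
```

Emit:
play_rows([
  [[0.001, 0, 0], [0, 0, 0], 0],
  [[0.001, 0, 0], [0, 0, 0], 0],
  [[0, 0, 0], [0, 0, 0], 0],
])

```text
clock: 34.7
eef_pos: [518.8, 53.0, 137.4]
tcp_rot: [3.141, 0.003, 1.502]
contact_force: [0.0, -11.4, 3.2]
opening: 0.002
```

Emit:
play_rows([
  [[0.001, 0, 0], [0, 0, 0], 0],
  [[0, 0, 0], [0, 0, 0], 0],
])

```text
clock: 34.9
eef_pos: [518.8, 53.7, 137.3]
tcp_rot: [3.141, 0.003, 1.502]
contact_force: [-1.1, -13.3, 3.0]
opening: 0.003
```

Emit:
play_rows([
  [[-0.01, 0, 0], [0, 0, 0], 0],
  [[0, 0, -0.03], [0, 0, 0], 0],
  [[0, 0, -0.04], [0, 0, 0], 0],
  [[0, 0, -0.04], [0, 0, 0], 0],
  [[0, 0, 0], [0, 0, 0], 0],
])

```text
clock: 35.4
eef_pos: [521.1, 45.7, 252.4]
tcp_rot: [3.132, -0.002, 1.501]
contact_force: [0.2, -0.7, -0.4]
opening: 0.003
```

```bash
python3 - <<'E'
from rig import *
import cv2,numpy as np
s=sense();print(s["eef_pos"],s["contact_force"])
o=[]
for n in("scene","top","wrist"):
    f=grab_frame(n);np.savez(f"pics/{n}6.npz",**f);o.append(f["pixels"][:,:,::-1])
a=cv2.resize(o[0][180:290,250:370],(480,440),interpolation=cv2.INTER_CUBIC)
b=cv2.resize(o[1][165:225,145:265],(320,160),interpolation=cv2.INTER_CUBIC)
c=cv2.resize(o[2],(320,240))
R=np.vstack([b,c,np.zeros((40,320,3),np.uint8)])
cv2.imwrite("pics/s6.png",cv2.convertScaleAbs(np.hstack([a,R]),alpha=1.4))
E
```

```text
[521.07236649  45.71755169 252.4013779 ] [ 0.20006621 -0.65104602 -0.35755486]
```

View pics/s6.png

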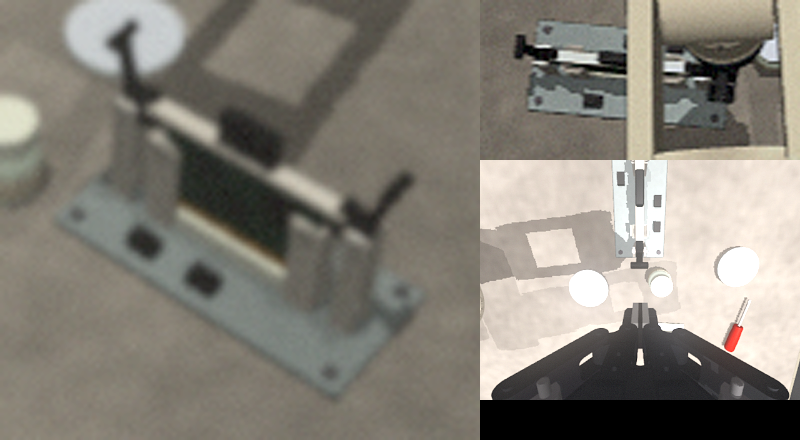

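The board sits deep between the guides. In the left image the lever crossbars are at (122,38) and (408,180). Next I'll measure both lever angles and the bar height at each end, in the vertical plane of the cage.

```bash
python3 - <<'E'
from h import *
c0=np.array([527.,169.5,0]);u=np.array([np.cos(1.498),np.sin(1.498),0]);n=np.array([u[1],-u[0],0])
def pl(f,uv,off=0):
    o,d=ray(f,uv);X=o+d*((c0+off*n-o)@n)/(d@n);return ((X-c0)@u).round(1),X[2].round(1)
S=load("scene6");S0=load("scene0")
q=lambda p:(250+(p[0]+.5)/4-.5,180+(p[1]+.5)/4-.5)
for nm,p in(("tipB",(122,38)),("tipA",(408,180)),("pivB?",(145,95)),("pivA?",(360,215))):print(nm,pl(S,q(p)))
print("expected px: centre of base etc")
for nm,X in(("pivA",c0+90*u+[0,0,96]),("pivB",c0-90*u+[0,0,96])):
    p=proj(S,X);print(nm,((p-[250,180])*4).round(0))
for th in(0,.1,.2,.3,.4,.5,.6):
    print(th,*[((proj(S,c0+s*(90+55*np.sin(th))*u+[0,0,96+55*np.cos(th)])-[250,180])*4).round(0) for s in(1,-1)])
for e in(24,28,32,36,40):
    print("edge",e,*[((proj(S,c0+s*y*u+7*n+[0,0,z])-[250,180])*4).round(0) for s,y,z in((1,50,e+78),(-1,50,e+78),(1,0,e+78))])
E
```

```text
tipB (np.float64(-101.3), np.float64(148.1))
tipA (np.float64(113.8), np.float64(162.0))
pivB? (np.float64(-80.4), np.float64(108.6))
pivA? (np.float64(87.5), np.float64(111.3))
expected px: centre of base etc
pivA [359. 232.]
pivB [132. 100.]
0 [370. 172.] [134.  41.]
0.1 [378. 177.] [128.  37.]
0.2 [385. 182.] [121.  35.]
0.3 [393. 188.] [115.  33.]
0.4 [400. 194.] [108.  31.]
0.5 [406. 201.] [102.  31.]
0.6 [412. 208.] [97. 31.]
edge 24 [300. 201.] [173. 127.] [235. 163.]
edge 28 [301. 197.] [174. 123.] [236. 159.]
edge 32 [301. 192.] [174. 119.] [236. 155.]
edge 36 [302. 188.] [174. 115.] [237. 151.]
edge 40 [303. 184.] [174. 110.] [237. 146.]
```

Emit:
play_rows([
  [[0.02, 0, 0], [0, 0, 0], 0],
  [[0.042, 0, 0], [0, 0, 0], 0],
  [[0.042, 0, 0], [0, 0, 0], 0],
  [[0.042, 0, 0], [0, 0, 0], 0],
  [[0.042, 0, 0], [0, 0, 0], 0],
  [[0.042, 0, 0], [0, 0, 0], 0],
  [[0.025, 0, 0], [0, 0, 0], 0],
  [[0, 0, 0.03], [0, 0, 0], 0],
  [[0, 0, 0.04], [0, 0, 0], 0],
  [[0, 0, 0.03], [0, 0, 0], 0],
  [[0, 0, 0.01], [0, 0, 0], 0],
  [[0, 0, 0], [0, 0, 0], 0],
  [[0, 0, 0], [0, 0, 0], 0],
])

```text
clock: 36.85
eef_pos: [536.2, 300.1, 137.5]
tcp_rot: [3.141, -0.0, 1.501]
contact_force: [0.4, -0.3, -0.5]
opening: 0.001
```

Emit:
play_rows([
  [[-0.003, 0, 0], [0, 0, 0], 0],
  [[-0.003, 0, 0], [0, 0, 0], 0],
  [[-0.002, 0, 0], [0, 0, 0], 0],
  [[-0.0015, 0, 0], [0, 0, 0], 0],
  [[-0.001, 0, 0], [0, 0, 0], 0],
  [[0, 0, 0], [0, 0, 0], 0],
])

```text
clock: 37.45
eef_pos: [535.9, 291.1, 138.1]
tcp_rot: [3.139, -0.004, 1.501]
contact_force: [0.5, 7.2, 2.5]
opening: 0.002
```

Emit:
play_rows([
  [[-0.001, 0, 0], [0, 0, 0], 0],
  [[-0.001, 0, 0], [0, 0, 0], 0],
  [[0, 0, 0], [0, 0, 0], 0],
])

```text
clock: 37.75
eef_pos: [536.0, 289.9, 138.5]
tcp_rot: [3.139, -0.005, 1.501]
contact_force: [-0.0, 9.7, 3.5]
opening: 0.003
```

Emit:
play_rows([
  [[-0.001, 0, 0], [0, 0, 0], 0],
  [[-0.001, 0, 0], [0, 0, 0], 0],
  [[0, 0, 0], [0, 0, 0], 0],
])

```text
clock: 38.05
eef_pos: [536.2, 288.6, 138.7]
tcp_rot: [3.138, -0.006, 1.501]
contact_force: [-1.1, 14.0, 3.1]
opening: 0.0
```

Emit:
play_rows([
  [[0.01, 0, 0], [0, 0, 0], 0],
  [[0, 0, -0.03], [0, 0, 0], 0],
  [[0, 0, -0.04], [0, 0, 0], 0],
  [[0, 0, -0.04], [0, 0, 0], 0],
  [[-0.03, -0.03, 0], [0, 0, 0], 0],
  [[-0.03, -0.03, 0], [0, 0, 0], 0],
  [[-0.03, -0.03, 0], [0, 0, 0], 0],
  [[-0.03, -0.03, 0], [0, 0, 0], 0],
  [[-0.03, -0.03, 0], [0, 0, 0], 0],
  [[0, 0, 0], [0, 0, 0], 0],
  [[0, 0, 0], [0, 0, 0], 0],
])

```text
clock: 39.15
eef_pos: [375.1, 155.8, 247.3]
tcp_rot: [3.14, -0.0, 1.5]
contact_force: [0.1, 0.2, -0.3]
opening: -0.003
```

```bash
python3 - <<'E'
from rig import *
from h import *
s=sense();print(s["eef_pos"],s["contact_force"])
fs=[grab_frame("scene") for _ in range(4)];f=fs[-1];f["pixels"]=np.mean([x["pixels"] for x in fs],0).astype(np.uint8)
np.savez("pics/scene7.npz",**f)
cv2.imwrite("pics/s7.png",cv2.convertScaleAbs(cv2.resize(f["pixels"][185:275,260:360,::-1],(750,600) if 0 else (660,594),interpolation=cv2.INTER_CUBIC),alpha=1.5))
# bar: bright ridge in columns; subpixel centroid, for before (scene3) and now
c0=np.array([527.,169.5,0]);u=np.array([np.cos(1.498),np.sin(1.498),0])
for nm,g in(("rest",load("scene3")),("now",f)):
    im=g["pixels"].astype(float).mean(2);r=[]
    for y in(-44,-38,-32,32,38,44):
        best=min(np.arange(22,48,.5),key=lambda e:-cv2.getRectSubPix(im.astype(np.float32),(3,3),tuple(map(float,proj(g,c0+y*u+[0,0,e+78])))).mean())
        r.append(float(best))
    print(nm,r)
E
```

```text
[375.13993683 155.76102293 247.3463818 ] [ 0.12893519  0.21697332 -0.30091865]
rest [40.5, 40.5, 41.0, 39.5, 40.0, 39.5]
now [29.5, 29.5, 30.0, 28.5, 29.0, 29.5]
```

View pics/s7.png

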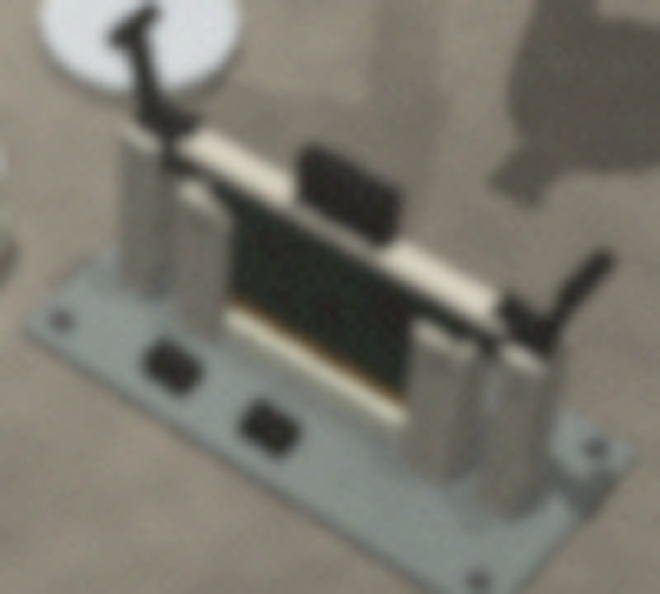

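The final picture shows the board level, with the bar running from (190,140) to (500,310), both levers in against it and nothing touching it. I'm handing in.

```bash
python3 -c "
from rig import *
print(sign_off())"
```

```text
the job is handed in; nothing more can be done
None
```

The board is seated in the cage, both ejector levers are swung in to a firm stop, and the job was handed in at about 39 s of the 72 s allowed. I lifted the board out of its stand, lowered it into the guides until its ears rested on the levers, and let go. I then pushed the levers in alternately with shut fingers, keeping them within about 0.3 rad of each other.

**Lever stops:** both levers came to a firm stop at about 0.2 rad. The highest push I read was 14.0 N on lever a and 13.3 N on lever b. Force is only reported at the end of each move call, so a brief peak between readings would not show.

**Board height:** measured in the scene camera, both ends dropped about 11 mm. The lower edge went from about 40 mm to about 29 mm and is level to about 1 mm. That is inside the 24 to 32 mm seated range, and the levers stayed put after I let go.

**At hand-in:** the gripper was clear and its force reading was close to zero. I did not move any of the other things on the bench, and saw none moved in the pictures. I did not measure their positions at the end.

**Less certain:**
- The wrist and scene cameras disagreed by 2 to 4 mm on the cage centre. The board still went into the guides with only small side forces.
- In the scene images lever a looked about 0.1 rad further out than finger contact gave. I put this down to camera calibration.
- I could not read the connector's own position, so "fully pressed" rests on the lever stops and the measured height.

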